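# Unlock the pigment chest

### The job

Take the yellow-handled key out of the little white house and push it fully home in the round lock on top of the dark wooden pigment chest, twisting it gently under light pressure to feel for the hidden slot. Then turn it clockwise until the bolt lets go and the drawer springs out by itself, and leave the key in the lock. Do not force the key or the lock, and leave the other things where they are.

Things in the scene. Friction and masses are not known exactly. Their poses are not given: they have to be found in the camera images.
- key_grip (a point): Centre of the key's yellow handle: flat block 36 mm wide (its x), 10 mm thick (its y), 44 mm tall (its z, up). Grip it across the 10 mm. Starts 62 mm above the table, upright, the handle's underside resting on the white house's flat top; lift straight up at least 38 mm to free the blade. The key weighs about 40 g.
- key_tip (a point): Middle of the lower end of the key's blade, 55 mm below key_grip along the key's z. The blade is plain brass, in the handle's plane, 18 mm wide (x), 5 mm thick (y), 33 mm long below the handle, and the same either way round (half a turn about z).
- key: The same key; origin and axes as key_tip.
- keyhouse: The key's stand: white ceramic house block fixed to the table, 60 x 50 x 40 mm, flat top, blue windows, red door; a slot along its x in the top holds the blade loosely. Origin: centre of its underside. It stands left or right of the chest.
- chest: Dark wooden chest fixed to the table, 220 (x) x 200 (y) x 95 mm (z), lock in its top, one drawer in its front, which faces the chest's -x (towards the robot). Origin: centre of its underside.
- lock_mouth (a point): Centre of the lock's mouth, level with the chest's top, 95 mm above the table; axes as the chest's, z up. A round bore 20 mm in diameter, rim chamfered 3 mm, runs 12 mm straight down; a black dust flap that gives way freely hides what is below. Over 30 N of key on lock or chest counts as forcing.
- plug_face (a point): Foot of the bore, 12 mm below lock_mouth: top of a hidden steel plug with a slot 20 x 6 mm. Axes are the chest's and do not turn. The slot's long way starts anywhere from 49 degrees anticlockwise to 20 clockwise (from above) of the chest's x, unseen. Over 5 degrees off, the blade lands here; twisted under a light push (3 to 8 N) it drops in. Plug friction 0.1 N m: rubbing does not turn it.
- lock_axis (a point): Lock's axis, 30 mm below lock_mouth: the key's tip when fully home, the handle seated on the sprung brass ring (36 mm across, 3 mm tall, 4 N per mm) round the mouth. The seated key turns the plug. The bolt lets go with the slot about 40 degrees (0.7 rad) clockwise, from above, of the chest's x; rigid stop at 63 (1.1 rad). The key runs up to 6 degrees ahead in its play. The plug stays where left.
- drawer (a joint): Travel of the drawer in m: 0 shut (held by the hidden bolt), 0.045 fully out towards the chest's -x; a spring pushes it out by itself once the bolt is drawn.
- ornament: Bystander: loose white house with a blue stepped roof and a green door, 60 x 50 mm, 70 mm tall; origin at its underside. No key in it.
- tube_grey: Bystander: paint tube, lying, 125 x 36 x 24 mm, grey with black cap; origin at the underside of its middle.
- tube_yellow: Bystander: like tube_grey, yellow.
- tube_white: Bystander: like tube_grey, white.
- paintjar: Bystander: small paint jar with red lid, 40 mm in diameter, 42 mm tall, standing on the rear half of the chest's top; origin at its underside.
- varnish: Bystander: varnish jar with white lid, 60 mm in diameter, 100 mm tall; origin at its underside.
- brush: Bystander: paint brush lying on the table; origin at its underside.
- moon: Bystander: gilded crescent ornament, about 100 mm long, 22 mm thick, lying flat; origin at the centre of its curve.
Mind the look-alikes: they are no part of the job. Of the things that look like the key, the smallest one is meant.

How it is judged:
By the outcome, as a careful person would: the job done as asked, in the order asked, and still so for the second after the job is handed in, with the robot touching nothing.
It also fails if it takes over 72 s, if anything falls off the work surface, if the arm or the gripper's body presses on something with over 40 N, if the wrist force passes 120 N, or if a joint passes its speed limit or range.

### The arm

A 6-joint arm with a two-finger parallel gripper is mounted at the origin on the work surface. World frame = base frame: x ahead of the robot, y to its left, z up, the work surface at z = 0. Lengths are in m, angles in rad, forces in N, time in s.
With the tool pointing down it reaches from about 0.35 to 0.875 m from the base axis. Payload 15.5 kg.
Tool frame: the origin (TCP) lies midway between the tips of the shut fingers; the grasp point (between the pads) lies 19 mm behind it; z points along the fingers, y is the line along which they close (so a half turn about z gives the same grasp; the last joint's range is limited). The gripper opens to 85 mm and grips with 20 to 120 N. Pads are 22 mm wide; open, the fingers measure 114 mm over their backs; the gripper's body (76 mm by 85 mm) begins 54 mm behind the grasp point. The pads swing forward as they close: fully open they stand 13 mm farther back than shut.
Start: joints at [-1.339, 0.494, 1.345, -0, 1.302, -0.096], TCP at [0.201, -0.592, 0.231] pointing down, gripper open.
Joint ranges: [-2.91, 2.91], [-0.82, 2.16], [0.22, 2.67], [-1.22, 4.37], [0.12, 2.79], [-3.08, 3.08]. Speed limits (rad/s): [1.89, 1.89, 2.57, 3.01, 3.01, 3.01].

### API

Orientations are given as a rotation vector (axis times angle).
In Python, from station import manip gives the robot as it stands.
- The arm moves only by the tool play_rows, never from a script. Its argument "series" is a list of rows, each a list of 3 entries, a list of its own where there are three numbers: the opening, from 0 (shut) to 1 (fully open), then the shift along the tool's x, y, z normalised to -1 to 1, where 1 is 2 cm, then the turn, a rotation vector about the tool's x, y, z normalised to -1 to 1, where 1 is 0.1 rad. A call has 1 to 5 rows; each row shifts and turns the commanded pose from where the row before left it, along the tool's axes as they then stand; what a row does not reach is not made up. A row lasts 1/12 s, in which the tool goes at most 41.7 mm and 7.16 degrees, less where a joint would pass 70% of its speed; a pose out of reach is approached as far as the arm can. A call with a number of a shift or a turn outside -1 to 1 is refused whole. A call with a gripper value outside its range is refused whole. The fingers move at their own pace and stop on an object; "grip_force" is the grip in N (left out, the last holds). Time passes only in rows, so rows that do not move let the fingers close. It gives the time, the measured TCP pose, the force, the opening and the grip force at its end, in the units of the state.
- manip.sense(): the state, without advancing time (a new reading comes with each control period).
- manip.snapshot(name): name is "scene" or "side" or "wrist"; returns a dict with "img" (480x640x3 uint8, red, green, blue), "range_z" (480x640 float32, m along the optical axis (not along the pixel's ray), 0 where there is no reading), "fov_y" (degrees; the focal length in pixels is half the picture's height over the tangent of half this angle, whatever the lens; pixels are square), "cx", "cy" (the principal point, pixels), "view" (4x4, takes a point from world to camera coordinates). Camera axes: x right, y down, z forward; pixel columns grow to the right and rows downward; lengths in m; the calibration is good to about 2 mm. The wrist camera is an equidistant fisheye: a pixel r from the principal point sees the ray r / f radians off the axis. A picture is of the moment at which its call begins.
- manip.sign_off(): hands the job in; it is judged then, once.
Trained networks look in a picture, given as the dict that the camera call returned (one of the last four; its "shot" number tells which), for a name from the list of things; names that differ only in an ending like _2 or _b are one class to them, and where a whole thing is asked for, a point or a joint stands for the part that bears it (a point fixed in the world has none). Each returns a list of dicts, best first, with "conf" (0 to 1); they miss things now and then, are a little off and sometimes report something else, mostly with a low value. They report only what shows in the picture. A call takes as long as a camera call. They do not tell look-alikes from the thing itself.
- manip.search_frame(picture, label): "extent" ([centre column, centre row, width, height] in pixels, round what is visible of it).
- manip.silhouettes(picture, label): "mask" (480x640 bool, what is visible of it) and "extent" ([centre column, centre row, width, height] in pixels, round what is visible of it).
The state is a dict: "clock": time; "qpos": joint angles; "qvel": joint speeds; "joint_torque": joint torques, N m; "ee_pos": TCP position; "eef_rot": TCP orientation; "ft_force": force on the tool from outside, world axes, zero at the start; "wrist_torque": the same for the moment, N m; "width": opening from 0.0 (shut) to 1.0 (fully open); "grip_force": force on a finger pad.
Only numpy, scipy, OpenCV 4.12 (cv2) and the standard library are available. Lean on these libraries where they do the work, as an engineer would, in place of code of your own. Each camera call takes 0.05 s, during which the arm holds its last target. There are 200 camera calls.

## Working session

There is one attempt and no reset: what is moved stays moved. The work goes in short steps, Python scripts to look and compute and a tool call to move; the robot and the scene stay as the last step left them, time stands still between calls to the robot, and variables do not carry over. Pictures are saved under pics/ and viewed, at most 10 in all, crops included, and the job is handed in when it is done.

Besides the shell and the picture viewer there is one more tool, called by a JSON object that holds its "fn" and its "kwargs". play_rows: Moves the arm, as the interface text tells. Its arguments: {"type":"object","properties":{"series":{"type":"array","items":{"type":"array"}},"grip_force":{"type":"number"}},"required":["series"]}

```bash
mkdir -p pics
cat > h.py <<'E'
import numpy as np,cv2
from station import manip
from scipy.spatial.transform import Rotation as R
def cloud(s):
    f=240/np.tan(np.radians(s["fov_y"]/2)); v,u=np.mgrid[:480,:640]; z=s["range_z"]
    P=np.stack([(u-s["cx"])/f*z,(v-s["cy"])/f*z,z],-1)
    T=np.linalg.inv(s["view"]); return P@T[:3,:3].T+T[:3,3]
def save(s,n): cv2.imwrite("pics/"+n,s["img"][:,:,::-1])
E
python3 - <<'E'
from h import *
st=manip.sense(); print({k:np.round(v,3) for k,v in st.items()})
ims=[]
for c in("scene","side"):
    s=manip.snapshot(c); ims.append(s["img"]); P=cloud(s); print(c,np.round(np.linalg.inv(s["view"])[:3,3],2))
    for n in("key","keyhouse","chest","ornament","lock_mouth","paintjar","varnish","moon"):
        for d in manip.silhouettes(s,n)[:3]:
            m=d["mask"]&(s["range_z"]>0); q=P[m]
            print(n,round(d["conf"],2),np.round(d["extent"]),np.round(np.median(q,0),3) if len(q) else 0, np.round(np.percentile(q,[3,97],axis=0),3).tolist() if len(q) else 0)
    save(s,c+"0.png")
E
```

```text
{'clock': np.float64(0.0), 'qpos': array([-1.339,  0.494,  1.346, -0.   ,  1.303, -0.096]), 'qvel': array([ 0.001, -0.   , -0.   ,  0.001,  0.001, -0.002]), 'joint_torque': array([-5.0000e-03, -8.8216e+01, -3.8388e+01, -0.0000e+00,  1.0000e-02,
        0.0000e+00]), 'ee_pos': array([ 0.201, -0.591,  0.231]), 'eef_rot': array([-3.098, -0.512,  0.   ]), 'ft_force': array([0.524, 1.004, 0.412]), 'wrist_torque': array([-0.015, -0.037,  0.034]), 'grip_force': np.float64(0.0), 'width': np.float64(1.0)}
scene [1.36 0.06 1.32]
key 0.78 [242. 216.  16.  23.] [ 0.457 -0.229  0.074] [[0.44, -0.246, 0.012], [0.474, -0.213, 0.105]]
key 0.64 [206. 225.  11.  21.] [ 0.499 -0.314  0.068] [[0.461, -0.335, 0.036], [0.516, -0.31, 0.088]]
key 0.59 [218. 194.  14.  36.] [ 0.401 -0.304  0.081] [[0.382, -0.324, 0.009], [0.415, -0.288, 0.105]]
keyhouse 0.59 [209. 235.  32.  31.] [ 0.515 -0.306  0.037] [[0.475, -0.341, 0.006], [0.53, -0.289, 0.046]]
keyhouse 0.36 [326. 271.  89.  98.] [ 0.631 -0.003  0.096] [[0.498, -0.096, 0.012], [0.719, 0.099, 0.101]]
chest 0.66 [325. 270.  84. 100.] [ 0.63  -0.003  0.096
[... 1329 characters left out ...]
. 219.  18.  25.] [0.644 0.049 0.129] [[0.634, 0.03, 0.1], [0.663, 0.062, 0.138]]
chest 0.25 [400. 180.  13.  20.] [ 0.494 -0.314  0.066] [[0.478, -0.321, 0.042], [0.512, -0.309, 0.084]]
ornament 0.74 [220. 383.  40.  54.] [0.466 0.325 0.05 ] [[0.441, 0.289, 0.003], [0.508, 0.352, 0.069]]
lock_mouth 0.61 [280. 245. 133. 126.] [0.574 0.026 0.093] [[0.481, -0.101, 0.004], [0.7, 0.107, 0.097]]
paintjar 0.7 [252. 219.  21.  21.] [0.645 0.05  0.129] [[0.634, 0.031, 0.101], [0.665, 0.062, 0.138]]
varnish 0.68 [118. 354.  50.  51.] [0.642 0.404 0.075] [[0.63, 0.376, 0.009], [0.679, 0.429, 0.101]]
moon 0.75 [346. 148.  23.  27.] [ 0.708 -0.371  0.018] [[0.676, -0.423, 0.008], [0.726, -0.335, 0.023]]
```

Run:
```python
import cv2,numpy as np
a=cv2.imread("pics/scene0.png")[150:350,130:530]; b=cv2.imread("pics/side0.png")[120:320,180:480]
cv2.imwrite("pics/v1.png",np.vstack([cv2.resize(a,(800,400))[:300],np.zeros((0,800,3),np.uint8),cv2.resize(b,(450,300)).copy() if 0 else np.pad(cv2.resize(b,(450,300)),((0,0),(0,350),(0,0)))]))
```

```text
(no output)
```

View pics/v1.png

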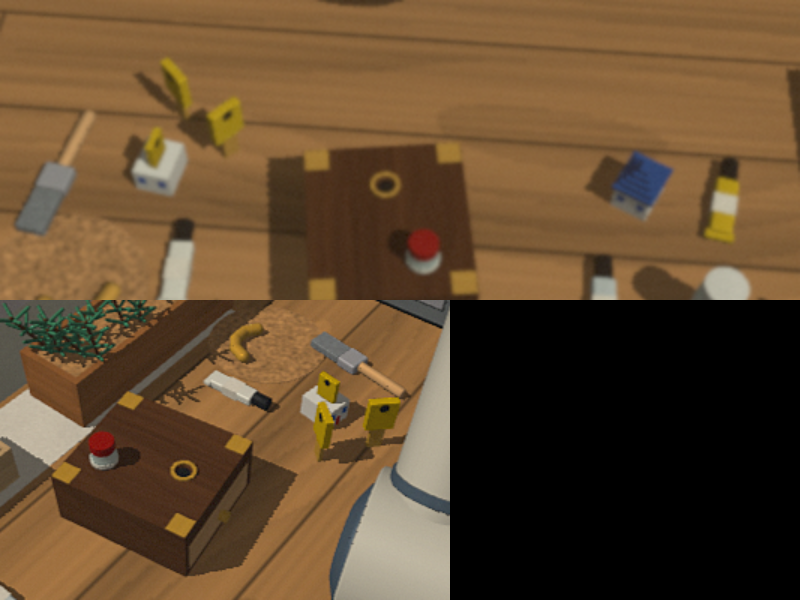

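The picture shows the small key in the white house at scene crop (153,148). Two bigger yellow keys stand free close by at (175,85) and (226,122). The chest has a gold ring lock at (385,184) and the jar behind it at (424,250). Next I'll get poses from the clouds.

```bash
cat > m.py <<'E'
from h import *
def yaw(q):
    c=cv2.minAreaRect((q*1000).astype(np.float32)); return np.round(c[0],1),np.round(c[1],1),round(c[2],1)
A={}
for c in("scene","side"):
    s=manip.snapshot(c);P=cloud(s); hsv=cv2.cvtColor(s["img"],cv2.COLOR_RGB2HSV).astype(int)
    Y=(hsv[...,0]>20)&(hsv[...,0]<34)&(hsv[...,1]>150)
    print(c)
    for n,x,y in(("key",.497,-.314),("A",.457,-.229),("B",.397,-.304)):
        m=Y&(np.hypot(P[...,0]-x,P[...,1]-y)<.04)&(P[...,2]>.035); q=P[m]
        qc=q[:,:2]-q[:,:2].mean(0); w,v=np.linalg.eigh(qc.T@qc/len(q)); d=v[:,1]
        print(n,len(q),yaw(q[:,:2]),np.round([q[:,2].min(),q[:,2].max()],3),"pca deg",round(np.degrees(np.arctan2(d[1],d[0]))%180,1),np.round(np.sqrt(w)*1000,1))
    m=(np.abs(P[...,2]-.096)<.005)&(np.abs(P[...,0]-.6)<.16)&(np.abs(P[...,1])<.16); q=P[m]; print("top",len(q),yaw(q[:,:2]),np.median(q[:,2]))
    # ring
    m=(np.abs(P[...,2]-.098)<.008)&(hsv[...,1]>110)&(hsv[...,2]>110)&(hsv[...,0]>15)&(np.abs(P[...,0]-.57)<.06)&(np.abs(P[...,1]-.0)<.06)
    n,l,st,ce=cv2.connectedComponentsWithStats(m.astype(np.uint8)); 
    for i in range(1,n):
        if st[i,4]>8: print("ring",st[i],yaw(P[l==i][:,:2]))
    m=(np.abs(P[...,0]-.497)<.05)&(np.abs(P[...,1]+.314)<.05)&(np.abs(P[...,2]-.041)<.006);q=P[m];print("housetop",len(q),yaw(q[:,:2]))
E
python3 m.py
```

```text
scene
key 123 (array([ 495., -317.]), array([48.4, 25.2]), 22.1) [0.043 0.091] pca deg 171.1 [ 3.8 11.2]
A 295 (array([ 454.2, -229.5]), array([20. , 49.3]), 55.3) [0.036 0.11 ] pca deg 136.4 [ 3.6 14.2]
B 188 (array([ 395.7, -306.4]), array([49.9, 16.2]), 44.9) [0.046 0.109] pca deg 46.0 [ 4.3 13.9]
top 5626 (array([599. ,  -2.1]), array([225.5, 200.3]), 9.1) 0.09651766895244207
ring [315 236  16  13  93] (array([549.1,  -9.1]), array([39.2, 38.6]), 38.0)
housetop 270 (array([ 496.1, -316. ]), array([52.6, 65.4]), 81.9)
side
key 206 (array([ 495.5, -316.4]), array([12.9, 37.9]), 78.7) [0.038 0.087] pca deg 171.1 [ 2.3 11.1]
A 281 (array([ 450.8, -229. ]), array([13.8, 49.9]), 49.1) [0.036 0.104] pca deg 142.5 [ 3.5 15.2]
B 415 (array([ 392.7, -306.7]), array([48.6, 17.8]), 42.7) [0.036 0.103] pca deg 41.2 [ 3.5 14.3]
top 6626 (array([599.2,  -3.1]), array([222.5, 203.1]), 9.1) 0.09404577244981066
ring [294 227  17  13 103] (array([551.8, -11.9]), array([34.2, 39.4]), 38.5)
housetop 236 (array([ 495.7, -317. ]), array([53.6, 63. ]), 81.1)
```

```bash
cat > go.py <<'E'
import sys; from h import *
# args: x y z yaw_deg -> remaining units (shift in present tool axes; tilt/turn)
x,y,z,yw=map(float,sys.argv[1:]); s=manip.sense(); r=R.from_rotvec(s["eef_rot"])
a=np.radians(yw); t=R.from_matrix(np.array([[np.cos(a),np.sin(a),0],[np.sin(a),-np.cos(a),0],[0,0,-1]]))
print("shift units",np.round(r.inv().apply(np.array([x,y,z])-s["ee_pos"])/.02,2),"turn units",np.round((r.inv()*t).as_rotvec()/.1,2),
 "pos",np.round(s["ee_pos"],4),"F",np.round(s["ft_force"],1),"t",s["clock"],"q6",s["qpos"][5])
E
python3 go.py .4955 -.3165 .20 -9.5
```

```text
shift units [18.36 -8.29  1.56] turn units [ 0.   -0.    4.94] pos [ 0.2012 -0.5917  0.2313] F [ 0.1 -0.4  0.7] t 1.0 q6 -0.09556039723382653
```

{"fn": "play_rows", "kwargs": {"series": [[0.6, [0.92, -0.41, 0], [0, 0, 0]], [0.6, [0.92, -0.41, 0], [0, 0, 0]], [0.6, [0.92, -0.41, 0], [0, 0, 0]], [0.6, [0.92, -0.41, 0], [0, 0, 0]], [0.6, [0.92, -0.41, 0], [0, 0, 0]]], "grip_force": 50}}

```text
clock: 1.42
ee_pos: [0.2757, -0.5226, 0.2313]
eef_rot: [3.099, 0.512, 0.0]
ft_force: [1.0, 0.2, -0.2]
width: 0.599
grip_force: 0.0
```

{"fn": "play_rows", "kwargs": {"series": [[0.6, [0.92, -0.41, 0], [0, 0, 0]], [0.6, [0.92, -0.41, 0], [0, 0, 0]], [0.6, [0.92, -0.41, 0], [0, 0, 0]], [0.6, [0.92, -0.41, 0], [0, 0, 0]], [0.6, [0.92, -0.41, 0], [0, 0, 0]]]}}

```text
clock: 1.83
ee_pos: [0.3497, -0.4541, 0.2314]
eef_rot: [3.099, 0.512, 0.0]
ft_force: [0.1, -0.9, -0.2]
width: 0.602
grip_force: 0.0
```

{"fn": "play_rows", "kwargs": {"series": [[0.6, [0.92, -0.41, 0], [0, 0, 0]], [0.6, [0.92, -0.41, 0], [0, 0, 0]], [0.6, [0.92, -0.41, 0], [0, 0, 0]], [0.6, [0.92, -0.41, 0], [0, 0, 0]], [0.6, [0.92, -0.41, 0], [0, 0, 0]]]}}

```text
clock: 2.25
ee_pos: [0.4236, -0.3857, 0.2314]
eef_rot: [3.099, 0.513, 0.0]
ft_force: [-0.3, 0.2, -0.3]
width: 0.604
grip_force: 0.0
```

```bash
python3 go.py .4955 -.3165 .20 -9.5
```

```text
shift units [ 4.52 -2.12  1.57] turn units [ 0.   -0.    4.94] pos [ 0.4236 -0.3857  0.2314] F [-0.3  0.2 -0.3] t 2.25 q6 0.40022455540116075
```

{"fn": "play_rows", "kwargs": {"series": [[0.6, [0.9, -0.42, 0.3], [0, 0, 0]], [0.6, [0.9, -0.42, 0.3], [0, 0, 0]], [0.6, [0.9, -0.42, 0.3], [0, 0, 0]], [0.6, [0.9, -0.42, 0.3], [0, 0, 0]], [0.6, [0.9, -0.42, 0.3], [0, 0, 0]]]}}

```text
clock: 2.67
ee_pos: [0.4953, -0.317, 0.2011]
eef_rot: [3.099, 0.513, 0.0]
ft_force: [0.7, 0.0, 0.4]
width: 0.6
grip_force: 0.0
```

{"fn": "play_rows", "kwargs": {"series": [[0.6, [0, 0, 0], [0, 0, 1]], [0.6, [0, 0, 0], [0, 0, 1]], [0.6, [0, 0, 0], [0, 0, 1]], [0.6, [0, 0, 0], [0, 0, 1]], [0.6, [0, 0, 0], [0, 0, 0.94]]]}}

```text
clock: 3.08
ee_pos: [0.4947, -0.3176, 0.2013]
eef_rot: [3.13, -0.268, 0.0]
ft_force: [-0.4, 0.7, -0.4]
width: 0.598
grip_force: 0.0
```

```bash
python3 go.py .4955 -.3165 .20 -9.5
python3 - <<'E'
from h import *
s=manip.snapshot("wrist"); save(s,"w1.png")
f=240/np.radians(s["fov_y"]/2) ; f2=240/np.tan(np.radians(s["fov_y"]/2)); print(s["fov_y"],f,f2)
T=np.linalg.inv(s["view"])
for n in("key","keyhouse"):
    for d in manip.silhouettes(s,n)[:3]:
        for ff in (f2,):
            m=d["mask"]&(s["range_z"]>0); v,u=np.nonzero(m); a=u-s["cx"]; b=v-s["cy"]; r=np.hypot(a,b)+1e-9; th=r/ff; z=s["range_z"][m]
            k=z*np.tan(th)/r; q=np.stack([a*k,b*k,z],1)@T[:3,:3].T+T[:3,3]
            print(n,round(d["conf"],2),np.round(d["extent"]),np.round(np.percentile(q,[5,50,95],axis=0),3).tolist())
            h=q[q[:,2]>.07][:,:2]
            if len(h)>20: print(len(h),cv2.minAreaRect((h*1000).astype(np.float32)))
E
```

```text
shift units [ 0.03 -0.06  0.06] turn units [ 0.   -0.   -0.05] pos [ 0.4947 -0.3176  0.2013] F [-0.4  0.7 -0.4] t 3.0833 q6 1.0695997533859134
65.70646984690485 418.5580846202623 371.64829954431775
key 0.88 [317. 225.  13.  60.] [[0.483, -0.322, 0.055], [0.503, -0.317, 0.084], [0.516, -0.311, 0.086]]
687 ((498.3213806152344, -316.1168518066406), (9.754034996032715, 35.32621765136719), 80.12906646728516)
key 0.8 [328. 336.  59.  78.] [[0.385, -0.323, 0.014], [0.401, -0.307, 0.081], [0.416, -0.29, 0.102]]
1727 ((397.0219421386719, -306.1285095214844), (47.93824005126953, 14.562386512756348), 43.41676330566406)
key 0.79 [226. 296.  49.  84.] [[0.439, -0.248, 0.045], [0.463, -0.238, 0.101], [0.474, -0.216, 0.102]]
1122 ((454.2981872558594, -229.614501953125), (14.108070373535156, 47.90259552001953), 47.277828216552734)
keyhouse 0.85 [319. 214.  60.  74.] [[0.472, -0.34, 0.026], [0.504, -0.319, 0.041], [0.528, -0.293, 0.042]]
```

View pics/w1.png

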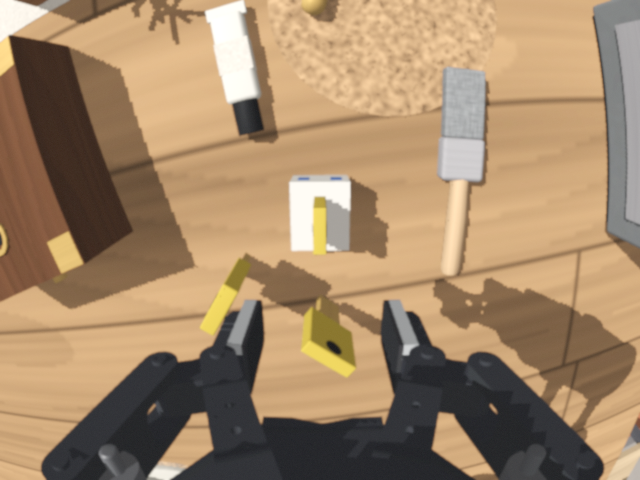

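The wrist view shows the key at (320,225) in the house's slot, lined up with the tool. The bigger keys at (328,336) and (226,296) are clear of the fingers. I'll correct by about 2 mm and go down.

```bash
python3 go.py .497 -.3163 .047 -9.9
```

```text
shift units [ 0.11 -0.09  7.71] turn units [ 0.   -0.    0.09] pos [ 0.4946 -0.3177  0.2013] F [-0.5 -0.6  0.3] t 3.2333 q6 1.062168657478045
```

{"fn": "play_rows", "kwargs": {"series": [[0.6, [0.1, -0.08, 0.8], [0, 0, 0]], [0.6, [0, 0, 0.9], [0, 0, 0]], [0.6, [0, 0, 0.9], [0, 0, 0]], [0.6, [0, 0, 0.9], [0, 0, 0]], [0.6, [0, 0, 0.9], [0, 0, 0]]]}}

```text
clock: 3.65
ee_pos: [0.4969, -0.3165, 0.1126]
eef_rot: [3.131, -0.254, 0.0]
ft_force: [0.4, -0.0, 0.2]
width: 0.598
grip_force: 0.0
```

```bash
python3 go.py .497 -.3163 .047 -9.9
```

```text
shift units [ 0.   -0.01  3.28] turn units [ 0.   -0.    0.11] pos [ 0.4969 -0.3165  0.1126] F [ 0.4 -0.   0.2] t 3.65 q6 1.0644903713701261
```

{"fn": "play_rows", "kwargs": {"series": [[0.6, [0, 0, 0.8], [0, 0, 0.1]], [0.6, [0, 0, 0.8], [0, 0, 0]], [0.6, [0, 0, 0.8], [0, 0, 0]], [0.6, [0, 0, 0.8], [0, 0, 0]], [0.3, [0, 0, 0], [0, 0, 0]]]}}

```text
clock: 4.07
ee_pos: [0.4957, -0.3155, 0.0468]
eef_rot: [-3.128, 0.271, 0.005]
ft_force: [-1.4, 0.6, -1.1]
width: 0.47
grip_force: 0.0
```

{"fn": "play_rows", "kwargs": {"series": [[0.1, [0, 0, 0], [0, 0, 0]], [0, [0, 0, 0], [0, 0, 0]], [0, [0, 0, 0], [0, 0, 0]], [0, [0, 0, 0], [0, 0, 0]], [0, [0, 0, 0], [0, 0, 0]]]}}

```text
clock: 4.48
ee_pos: [0.4973, -0.3168, 0.0502]
eef_rot: [3.129, -0.276, 0.002]
ft_force: [-0.5, 0.3, 8.3]
width: 0.107
grip_force: 51.8
```

{"fn": "play_rows", "kwargs": {"series": [[0, [0, 0, -0.3], [0, 0, 0]], [0, [0, 0, -0.7], [0, 0, 0]], [0, [0, 0, -0.8], [0, 0, 0]], [0, [0, 0, -0.9], [0, 0, 0]], [0, [0, 0, -0.9], [0, 0, 0]]]}}

```text
clock: 4.9
ee_pos: [0.4967, -0.3163, 0.1225]
eef_rot: [-3.129, 0.276, 0.0]
ft_force: [-0.3, 0.2, -0.6]
width: 0.111
grip_force: 51.0
```

{"fn": "play_rows", "kwargs": {"series": [[0, [0, 0, -0.9], [0, 0, 0]], [0, [0, 0, -0.9], [0, 0, 0]], [0, [0, 0, -0.9], [0, 0, 0]], [0, [0, 0, -0.9], [0, 0, 0]], [0, [0, 0, 0], [0, 0, 0]]]}}

```text
clock: 5.32
ee_pos: [0.498, -0.3173, 0.1973]
eef_rot: [3.127, -0.276, 0.007]
ft_force: [1.7, 0.7, 1.6]
width: 0.108
grip_force: 51.0
```

```bash
python3 go.py .5505 -.0105 .19 61
python3 - <<'E'
from h import *
for c in ("side","wrist"):
    s=manip.snapshot(c); save(s,c+"2.png")
    if c=="side": P=cloud(s)
    else:
        f2=240/np.tan(np.radians(s["fov_y"]/2));v,u=np.mgrid[:480,:640];a=u-s["cx"];b=v-s["cy"];r=np.hypot(a,b)+1e-9;z=s["range_z"];k=z*np.tan(r/f2)/r
        T=np.linalg.inv(s["view"]);P=np.stack([a*k,b*k,z],-1)@T[:3,:3].T+T[:3,3]
    hsv=cv2.cvtColor(s["img"],cv2.COLOR_RGB2HSV).astype(int)
    m=(hsv[...,0]>20)&(hsv[...,0]<34)&(hsv[...,1]>150)&(np.hypot(P[...,0]-.497,P[...,1]+.316)<.04)&(P[...,2]>.1)
    q=P[m]; print(c,len(q),np.round(np.percentile(q,[0,2,50,98,100],axis=0),4).tolist() if len(q) else 0)
    if len(q)>9: print(cv2.minAreaRect((q[:,:2]*1000).astype(np.float32)))
a=cv2.imread("pics/side2.png"); b=cv2.imread("pics/wrist2.png")
cv2.imwrite("pics/v2.png",np.hstack([cv2.resize(a[110:230,340:460],(400,400)),cv2.resize(b,(400,300))[:0] if 0 else np.pad(cv2.resize(b,(400,300)),((0,100),(0,0),(0,0)))]))
E
```

```text
shift units [ -0.1  -15.56   0.32] turn units [  0.05  -0.02 -12.41] pos [ 0.498  -0.3173  0.1973] F [1.7 0.7 1.6] t 5.3167 q6 1.0783818163774281
side 109 [[0.4776, -0.3235, 0.1632], [0.4778, -0.3219, 0.1823], [0.4829, -0.3135, 0.2072], [0.5132, -0.3102, 0.2318], [0.5149, -0.3075, 0.2386]]
((495.32745361328125, -318.8819885253906), (14.958490371704102, 37.432891845703125), 70.76454162597656)
wrist 3169 [[0.4803, -0.3247, 0.1642], [0.4829, -0.3241, 0.1916], [0.5096, -0.3181, 0.2294], [0.5164, -0.3113, 0.2309], [0.5169, -0.3097, 0.2337]]
((498.8125915527344, -317.2156982421875), (11.010592460632324, 36.33686828613281), 80.93704223632812)
```

View pics/v2.png

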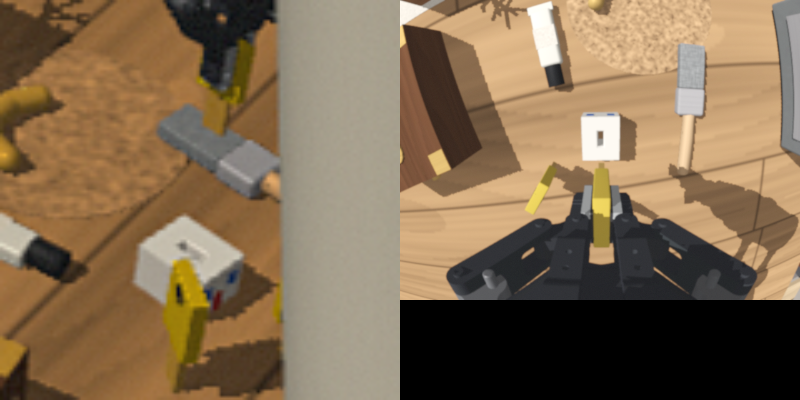

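The key is out of the house and held upright. The wrist view shows the empty slot at about (600,136). I'll carry it over the chest now.

{"fn": "play_rows", "kwargs": {"series": [[0, [0, -0.6, 0], [0, 0, 0]], [0, [0, -0.9, 0], [0, 0, 0]], [0, [0, -0.9, 0], [0, 0, 0]], [0, [0, -0.9, 0], [0, 0, 0]], [0, [0, -0.9, 0], [0, 0, 0]]]}}

```text
clock: 5.83
ee_pos: [0.5111, -0.232, 0.1923]
eef_rot: [-3.128, 0.276, 0.003]
ft_force: [-0.4, 0.4, -0.6]
width: 0.11
grip_force: 50.9
```

{"fn": "play_rows", "kwargs": {"series": [[0, [0, -0.9, 0], [0, 0, 0]], [0, [0, -0.9, 0], [0, 0, 0]], [0, [0, -0.9, 0], [0, 0, 0]], [0, [0, -0.9, 0], [0, 0, 0]], [0, [0, -0.9, 0], [0, 0, 0]]]}}

```text
clock: 6.25
ee_pos: [0.5267, -0.1433, 0.1924]
eef_rot: [-3.129, 0.276, 0.003]
ft_force: [0.4, 0.6, 0.2]
width: 0.11
grip_force: 50.9
```

{"fn": "play_rows", "kwargs": {"series": [[0, [0, -0.9, 0], [0, 0, -0.6]], [0, [0, -0.9, 0], [0, 0, 0]], [0, [0, -0.9, 0], [0, 0, 0]], [0, [0, -0.9, 0], [0, 0, 0]], [0, [0, -0.9, 0], [0, 0, 0]]]}}

```text
clock: 6.67
ee_pos: [0.5381, -0.0543, 0.1924]
eef_rot: [-3.136, 0.182, 0.003]
ft_force: [0.3, -0.5, 0.2]
width: 0.112
grip_force: 50.9
```

{"fn": "play_rows", "kwargs": {"series": [[0, [0, 0, 0], [0, 0, -1]], [0, [0, 0, 0], [0, 0, -1]], [0, [0, 0, 0], [0, 0, -1]], [0, [0, 0, 0], [0, 0, -1]], [0, [0, 0, 0], [0, 0, -1]]]}}

```text
clock: 7.08
ee_pos: [0.538, -0.055, 0.1923]
eef_rot: [-3.081, -0.607, 0.003]
ft_force: [0.6, 0.8, -0.3]
width: 0.11
grip_force: 50.8
```

{"fn": "play_rows", "kwargs": {"series": [[0, [0, 0, 0], [0, 0, -1]], [0, [0, 0, 0], [0, 0, -1]], [0, [0, 0, 0], [0, 0, -1]], [0, [0, 0, 0], [0, 0, -1]], [0, [0, 0, 0], [0, 0, -1]]]}}

```text
clock: 7.5
ee_pos: [0.538, -0.0551, 0.1924]
eef_rot: [-2.835, -1.35, 0.002]
ft_force: [0.8, -0.5, -0.6]
width: 0.109
grip_force: 50.8
```

```bash
python3 go.py .5505 -.0105 .19 61
cat > lk.py <<'E'
from h import *
s=manip.snapshot("wrist"); save(s,"w3.png")
f2=240/np.tan(np.radians(s["fov_y"]/2));v,u=np.mgrid[:480,:640];a=u-s["cx"];b=v-s["cy"];r=np.hypot(a,b)+1e-9;z=s["range_z"];k=z*np.tan(r/f2)/r
T=np.linalg.inv(s["view"]);P=np.stack([a*k,b*k,z],-1)@T[:3,:3].T+T[:3,3]
hsv=cv2.cvtColor(s["img"],cv2.COLOR_RGB2HSV).astype(int)
near=np.hypot(P[...,0]-.5505,P[...,1]+.0105)<.035
m=near&(abs(P[...,2]-.098)<.006)&(hsv[...,1]>110)&(hsv[...,2]>110)&(hsv[...,0]>15)&(hsv[...,0]<34)
n,l,st,ce=cv2.connectedComponentsWithStats(m.astype(np.uint8))
for i in range(1,n):
    if st[i,4]>30: q=P[l==i]; print(st[i],cv2.minEnclosingCircle((q[:,:2]*1000).astype(np.float32)),np.round(np.percentile(q[:,2],[5,50,95]),4))
m=(hsv[...,0]>20)&(hsv[...,0]<34)&(hsv[...,1]>150)&(P[...,2]>.19)
q=P[m]; print("handle",cv2.minAreaRect((q[:,:2]*1000).astype(np.float32)),q[:,2].max())
m=(abs(P[...,2]-.095)<.004)&(np.abs(P[...,0]-.6)<.16)&(np.abs(P[...,1])<.16);q=P[m];print("top",cv2.minAreaRect((q[:,:2]*1000).astype(np.float32)))
E
python3 lk.py
```

```text
shift units [ 2.13 -0.92  0.12] turn units [-0.02  0.01 -1.76] pos [ 0.538  -0.0551  0.1924] F [ 0.8 -0.5 -0.6] t 7.5 q6 0.4692014031649262
[ 264  149   60   60 1596] ((551.6414794921875, -8.859724998474121), 19.739728927612305) [0.0951 0.0983 0.0996]
handle ((558.1155395507812, -30.55571746826172), (99.55379486083984, 10.448589324951172), 51.730377197265625) 0.3355289911826112
top ((601.5592041015625, -1.153472900390625), (221.41004943847656, 201.6531219482422), 8.943995475769043)
```

View pics/w3.png

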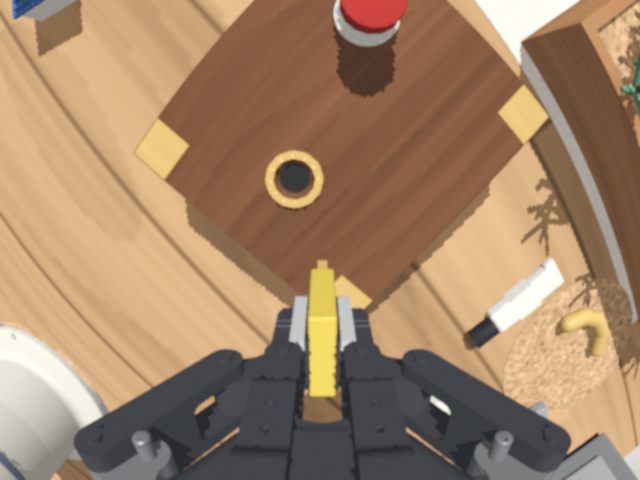

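The lock ring is at pixel (294,180), which works out to (0.5515,-0.009). I'll centre over it and lower to just above the mouth.

```bash
python3 go.py .5514 -.0094 .152 61
```

```text
shift units [ 2.21 -0.9   2.02] turn units [-0.02  0.01 -1.68] pos [ 0.538  -0.0551  0.1924] F [-0.3 -0.9 -1.4] t 7.55 q6 0.46124432935338366
```

{"fn": "play_rows", "kwargs": {"series": [[0, [0, 0, 0], [0, 0, -0.9]], [0, [0, 0, 0], [0, 0, -0.86]], [0, [0, 0, 0], [0, 0, 0]]]}}

```text
clock: 7.8
ee_pos: [0.5382, -0.0553, 0.1926]
eef_rot: [-2.708, -1.591, 0.002]
ft_force: [0.3, -0.0, -0.5]
width: 0.112
grip_force: 50.8
```

```bash
python3 go.py .5514 -.0094 .152 61
```

```text
shift units [ 2.33 -0.54  2.03] turn units [-0.02  0.   -0.02] pos [ 0.5382 -0.0553  0.1926] F [ 0.3 -0.  -0.5] t 7.8 q6 0.29573770804996413
```

{"fn": "play_rows", "kwargs": {"series": [[0, [0.77, -0.18, 0.1], [-0.02, 0, 0]], [0, [0.78, -0.18, 0.2], [0, 0, 0]], [0, [0.78, -0.18, 0.6], [0, 0, 0]], [0, [0, 0, 0.8], [0, 0, 0]], [0, [0, 0, 0.33], [0, 0, 0]]]}}

```text
clock: 8.22
ee_pos: [0.5513, -0.0089, 0.1508]
eef_rot: [2.713, 1.584, -0.001]
ft_force: [-0.2, 0.8, -1.2]
width: 0.112
grip_force: 50.8
```

```bash
python3 go.py .5514 -.0094 .152 61
cat > lk2.py <<'E'
from h import *
import sys
out=[]
for c in("scene","side","wrist"):
    s=manip.snapshot(c); f=240/np.tan(np.radians(s["fov_y"]/2))
    p=s["view"]@np.array([.5514,-.0094,.105,1])
    if c!="wrist": u,v=s["cx"]+f*p[0]/p[2],s["cy"]+f*p[1]/p[2]
    else:
        r=np.hypot(p[0],p[1]);k=f*np.arctan2(r,p[2])/r;u,v=s["cx"]+k*p[0],s["cy"]+k*p[1]
    h=25 if c!="wrist" else 70
    u,v=int(u),int(v);v=min(v,479-h); out.append(cv2.resize(s["img"][v-h:v+h,u-h:u+h,::-1],(260,260),interpolation=cv2.INTER_CUBIC))
cv2.imwrite("pics/"+sys.argv[1],np.hstack(out))
E
python3 lk2.py c1.png
```

```text
shift units [-0.02  0.02 -0.06] turn units [-0.    0.01 -0.08] pos [ 0.5513 -0.0089  0.1508] F [-0.2  0.8 -1.2] t 8.2167 q6 0.3905733558461213
```

View pics/c1.png

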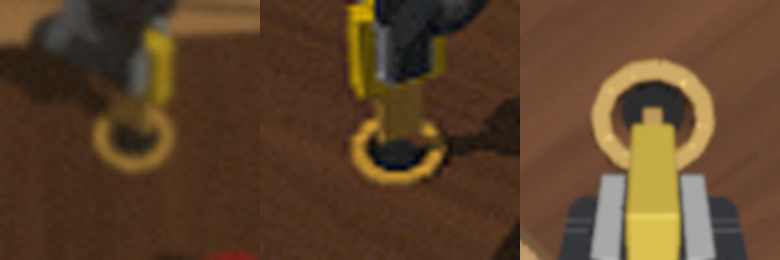

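The blade hangs over the ring's mouth in all three views. I'll lower it gently.

{"fn": "play_rows", "kwargs": {"series": [[0, [0, 0, 0.2], [0, 0, 0]], [0, [0, 0, 0.2], [0, 0, 0]], [0, [0, 0, 0.2], [0, 0, 0]], [0, [0, 0, 0.15], [0, 0, 0]], [0, [0, 0, 0], [0, 0, 0]]]}}

```text
clock: 8.78
ee_pos: [0.552, -0.01, 0.1371]
eef_rot: [2.71, 1.587, 0.001]
ft_force: [-1.0, 0.6, -0.4]
width: 0.109
grip_force: 50.9
```

{"fn": "play_rows", "kwargs": {"series": [[0, [0, 0, 0.1], [0, 0, 0]], [0, [0, 0, 0.1], [0, 0, 0]], [0, [0, 0, 0.1], [0, 0, 0]], [0, [0, 0, 0], [0, 0, 0]]]}}

```text
clock: 9.12
ee_pos: [0.5522, -0.0099, 0.1313]
eef_rot: [2.709, 1.587, 0.001]
ft_force: [-0.0, 1.1, 0.1]
width: 0.102
grip_force: 50.8
```

{"fn": "play_rows", "kwargs": {"series": [[0, [0, 0, 0.1], [0, 0, 0]], [0, [0, 0, 0.1], [0, 0, 0]], [0, [0, 0, 0.05], [0, 0, 0]], [0, [0, 0, 0], [0, 0, 0]]]}}

```text
clock: 9.45
ee_pos: [0.5523, -0.01, 0.1264]
eef_rot: [2.709, 1.587, 0.001]
ft_force: [0.2, 0.8, -0.8]
width: 0.108
grip_force: 50.8
```

{"fn": "play_rows", "kwargs": {"series": [[0, [0, 0, 0.05], [0, 0, 0]], [0, [0, 0, 0.05], [0, 0, 0]], [0, [0, 0, 0], [0, 0, 0]]]}}

```text
clock: 9.7
ee_pos: [0.5527, -0.01, 0.1255]
eef_rot: [2.709, 1.587, 0.003]
ft_force: [-3.5, 2.4, 16.5]
width: 0.114
grip_force: 53.5
```

{"fn": "play_rows", "kwargs": {"series": [[0, [0, 0, -0.03], [0, 0, 0]], [0, [0, 0, 0], [0, 0, 0]]]}}

```text
clock: 9.87
ee_pos: [0.5526, -0.01, 0.1259]
eef_rot: [2.709, 1.587, 0.003]
ft_force: [-1.8, 1.7, 10.6]
width: 0.109
grip_force: 52.2
```

{"fn": "play_rows", "kwargs": {"series": [[0, [0, 0, -0.025], [0, 0, 0]], [0, [0, 0, 0], [0, 0, 0.4]], [0, [0, 0, 0], [0, 0, 0.4]], [0, [0, 0, 0], [0, 0, 0]]]}}

```text
clock: 10.2
ee_pos: [0.5527, -0.0101, 0.1261]
eef_rot: [2.772, 1.474, 0.003]
ft_force: [0.6, 1.3, 4.8]
width: 0.107
grip_force: 51.5
```

{"fn": "play_rows", "kwargs": {"series": [[0, [0, 0, 0], [0, 0, 0.4]], [0, [0, 0, 0], [0, 0, 0.4]], [0, [0, 0, 0], [0, 0, 0.4]], [0, [0, 0, 0], [0, 0, 0]]]}}

```text
clock: 10.53
ee_pos: [0.5527, -0.0101, 0.126]
eef_rot: [2.854, 1.307, 0.003]
ft_force: [0.4, 0.2, 5.8]
width: 0.108
grip_force: 51.7
```

{"fn": "play_rows", "kwargs": {"series": [[0, [0, 0, 0], [0, 0, 0.4]], [0, [0, 0, 0], [0, 0, 0.4]], [0, [0, 0, 0], [0, 0, 0.4]], [0, [0, 0, 0], [0, 0, 0]]]}}

```text
clock: 10.87
ee_pos: [0.5526, -0.0101, 0.126]
eef_rot: [2.927, 1.135, 0.003]
ft_force: [1.6, -0.7, 6.3]
width: 0.116
grip_force: 51.7
```

{"fn": "play_rows", "kwargs": {"series": [[0, [0, 0, 0], [0, 0, 0.4]], [0, [0, 0, 0], [0, 0, 0.4]], [0, [0, 0, 0], [0, 0, 0.4]], [0, [0, 0, 0], [0, 0, 0]]]}}

```text
clock: 11.2
ee_pos: [0.5525, -0.0101, 0.126]
eef_rot: [2.99, 0.957, 0.003]
ft_force: [-0.6, 0.9, 5.3]
width: 0.112
grip_force: 51.7
```

{"fn": "play_rows", "kwargs": {"series": [[0, [0, 0, 0], [0, 0, 0.4]], [0, [0, 0, 0], [0, 0, 0.4]], [0, [0, 0, 0], [0, 0, 0.4]], [0, [0, 0, 0], [0, 0, 0]]]}}

```text
clock: 11.53
ee_pos: [0.5525, -0.0101, 0.126]
eef_rot: [3.043, 0.776, 0.003]
ft_force: [-1.1, 0.2, 6.9]
width: 0.108
grip_force: 51.8
```

{"fn": "play_rows", "kwargs": {"series": [[0, [0, 0, 0], [0, 0, 0.4]], [0, [0, 0, 0], [0, 0, 0.4]], [0, [0, 0, 0], [0, 0, 0.4]], [0, [0, 0, 0], [0, 0, 0]]]}}

```text
clock: 11.87
ee_pos: [0.5525, -0.0101, 0.126]
eef_rot: [3.084, 0.592, 0.003]
ft_force: [-0.0, -0.4, 8.0]
width: 0.109
grip_force: 51.8
```

{"fn": "play_rows", "kwargs": {"series": [[0, [0, 0, -0.01], [0, 0, 0.4]], [0, [0, 0, 0], [0, 0, 0.4]], [0, [0, 0, 0], [0, 0, 0.4]], [0, [0, 0, 0], [0, 0, 0]]]}}

```text
clock: 12.2
ee_pos: [0.5524, -0.0101, 0.1261]
eef_rot: [3.114, 0.407, 0.003]
ft_force: [0.2, -0.0, 5.7]
width: 0.106
grip_force: 51.6
```

{"fn": "play_rows", "kwargs": {"series": [[0, [0, 0, 0], [0, 0, 0.4]], [0, [0, 0, 0], [0, 0, 0.4]], [0, [0, 0, 0], [0, 0, 0.4]], [0, [0, 0, 0], [0, 0, 0]]]}}

```text
clock: 12.53
ee_pos: [0.5524, -0.0101, 0.1261]
eef_rot: [3.133, 0.219, 0.003]
ft_force: [-0.2, 0.9, 5.1]
width: 0.11
grip_force: 51.7
```

{"fn": "play_rows", "kwargs": {"series": [[0, [0, 0, 0], [0, 0, 0.4]], [0, [0, 0, 0], [0, 0, 0.4]], [0, [0, 0, 0], [0, 0, 0.4]], [0, [0, 0, 0], [0, 0, 0]]]}}

```text
clock: 12.87
ee_pos: [0.5523, -0.01, 0.1261]
eef_rot: [3.14, 0.031, 0.003]
ft_force: [-0.4, -0.3, 5.8]
width: 0.107
grip_force: 51.8
```

{"fn": "play_rows", "kwargs": {"series": [[0, [0, 0, 0], [0, 0, 0.4]], [0, [0, 0, 0], [0, 0, 0.4]], [0, [0, 0, 0], [0, 0, 0.4]], [0, [0, 0, 0], [0, 0, 0]]]}}

```text
clock: 13.2
ee_pos: [0.5523, -0.01, 0.1262]
eef_rot: [3.137, -0.157, 0.003]
ft_force: [-1.3, 0.8, 6.7]
width: 0.109
grip_force: 51.8
```

{"fn": "play_rows", "kwargs": {"series": [[0, [0, 0, 0], [0, 0, 0.4]], [0, [0, 0, 0], [0, 0, 0.4]], [0, [0, 0, 0], [0, 0, 0.4]], [0, [0, 0, 0], [0, 0, 0]]]}}

```text
clock: 13.53
ee_pos: [0.5523, -0.01, 0.1261]
eef_rot: [3.122, -0.345, 0.003]
ft_force: [-1.1, 1.0, 6.0]
width: 0.108
grip_force: 51.9
```

{"fn": "play_rows", "kwargs": {"series": [[0, [0, 0, 0], [0, 0, 0.4]], [0, [0, 0, 0], [0, 0, 0.4]], [0, [0, 0, 0], [0, 0, 0]]]}}

```text
clock: 13.78
ee_pos: [0.5523, -0.01, 0.1261]
eef_rot: [3.106, -0.469, 0.003]
ft_force: [-0.3, 0.4, 5.3]
width: 0.11
grip_force: 51.8
```

```bash
python3 go.py .5523 -.01 .127 -15; python3 -c "
from station import manip;print(manip.sense()['wrist_torque'])"
```

```text
shift units [-0.   -0.   -0.04] turn units [ 0.   -0.02 -0.38] pos [ 0.5523 -0.01    0.1261] F [-0.3  0.4  5.3] t 13.7833 q6 1.7455962021281715
[ 0.13912987  0.20396904 -0.05655721]
```

No drop over the whole sweep, so the blade is probably off-centre across its thin side. I'll lift slightly and feel for the bore walls.

{"fn": "play_rows", "kwargs": {"series": [[0, [0, 0, -0.07], [0, 0, 0]], [0, [0, 0.05, 0], [0, 0, 0]], [0, [0, 0.05, 0], [0, 0, 0]], [0, [0, 0, 0], [0, 0, 0]]]}}

```text
clock: 14.12
ee_pos: [0.5512, -0.0117, 0.1272]
eef_rot: [3.106, -0.468, 0.001]
ft_force: [-1.6, 3.7, 1.3]
width: 0.112
grip_force: 51.0
```

{"fn": "play_rows", "kwargs": {"series": [[0, [0, -0.1, 0], [0, 0, 0]], [0, [0, -0.05, 0], [0, 0, 0]], [0, [0, -0.05, 0], [0, 0, 0]], [0, [0, 0, 0], [0, 0, 0]]]}}

```text
clock: 14.45
ee_pos: [0.5528, -0.0081, 0.1273]
eef_rot: [3.105, -0.469, 0.002]
ft_force: [-1.3, -0.9, -0.3]
width: 0.109
grip_force: 50.8
```

{"fn": "play_rows", "kwargs": {"series": [[0, [0, -0.04, 0], [0, 0, 0]], [0, [0, 0, 0], [0, 0, 0]], [0, [0, 0, 0], [0, 0, 0]]]}}

```text
clock: 14.7
ee_pos: [0.5529, -0.0074, 0.1273]
eef_rot: [3.105, -0.47, 0.002]
ft_force: [-3.7, -1.5, -0.1]
width: 0.11
grip_force: 50.8
```

{"fn": "play_rows", "kwargs": {"series": [[0, [0, -0.04, 0], [0, 0, 0]], [0, [0, 0, 0], [0, 0, 0]], [0, [0, 0, 0], [0, 0, 0]]]}}

```text
clock: 14.95
ee_pos: [0.5529, -0.0066, 0.1272]
eef_rot: [3.105, -0.47, 0.001]
ft_force: [-4.6, -2.8, -0.5]
width: 0.112
grip_force: 50.9
```

{"fn": "play_rows", "kwargs": {"series": [[0, [0, 0.16, 0], [0, 0, 0]], [0, [-0.05, 0, 0], [0, 0, 0]], [0, [-0.05, 0, 0], [0, 0, 0]], [0, [0, 0, 0], [0, 0, 0]]]}}

```text
clock: 15.28
ee_pos: [0.5508, -0.009, 0.1275]
eef_rot: [3.106, -0.47, 0.004]
ft_force: [0.4, -0.5, -1.1]
width: 0.107
grip_force: 50.8
```

{"fn": "play_rows", "kwargs": {"series": [[0, [0.1, 0, 0], [0, 0, 0]], [0, [0.05, 0, 0], [0, 0, 0]], [0, [0, 0, 0], [0, 0, 0]], [0, [0, 0, 0], [0, 0, 0]]]}}

```text
clock: 15.62
ee_pos: [0.5528, -0.0097, 0.1272]
eef_rot: [3.106, -0.47, 0.001]
ft_force: [-4.4, 2.7, 1.4]
width: 0.109
grip_force: 51.3
```

{"fn": "play_rows", "kwargs": {"series": [[0, [-0.1, 0, 0], [0, 0, 0]], [0, [-0.1, 0, 0], [0, 0, 0]], [0, [0, 0, 0], [0, 0, 0]], [0, [0, 0, 0], [0, 0, 0]]]}}

```text
clock: 15.95
ee_pos: [0.5504, -0.0089, 0.1276]
eef_rot: [3.106, -0.47, 0.006]
ft_force: [4.0, -0.9, -0.7]
width: 0.11
grip_force: 50.5
```

{"fn": "play_rows", "kwargs": {"series": [[0, [0.1, 0, 0], [0, 0, 0]], [0, [0, 0.1, 0], [0, 0, 0]], [0, [0, 0.05, 0], [0, 0, 0]], [0, [0, 0, 0], [0, 0, 0]]]}}

```text
clock: 16.28
ee_pos: [0.5507, -0.0119, 0.1273]
eef_rot: [-3.106, 0.47, -0.003]
ft_force: [2.6, 5.6, -1.2]
width: 0.108
grip_force: 50.6
```

{"fn": "play_rows", "kwargs": {"series": [[0, [0, -0.15, 0], [0, 0, 0]], [0, [0, -0.15, 0], [0, 0, 0]], [0, [0, 0, 0], [0, 0, 0]], [0, [0, 0, 0], [0, 0, 0]]]}}

```text
clock: 16.62
ee_pos: [0.5523, -0.0064, 0.1273]
eef_rot: [3.105, -0.469, 0.003]
ft_force: [-0.2, -0.9, -1.0]
width: 0.107
grip_force: 50.7
```

{"fn": "play_rows", "kwargs": {"series": [[0, [0, -0.07, 0], [0, 0, 0]], [0, [0, 0, 0], [0, 0, 0]], [0, [0, 0, 0], [0, 0, 0]]]}}

```text
clock: 16.87
ee_pos: [0.5526, -0.0057, 0.1273]
eef_rot: [3.105, -0.469, 0.002]
ft_force: [-1.2, -6.8, -1.4]
width: 0.111
grip_force: 50.7
```

{"fn": "play_rows", "kwargs": {"series": [[0, [0, 0.185, 0], [0, 0, 0]], [0, [0, 0, 0.07], [0, 0, 0]], [0, [0, 0, 0], [0, 0, 0]]]}}

```text
clock: 17.12
ee_pos: [0.5518, -0.0089, 0.1262]
eef_rot: [3.105, -0.47, 0.003]
ft_force: [-1.9, -2.7, 6.1]
width: 0.112
grip_force: 51.8
```

{"fn": "play_rows", "kwargs": {"series": [[0, [0, 0, 0], [0, 0, -0.35]], [0, [0, 0, 0], [0, 0, -0.35]], [0, [0, 0, 0], [0, 0, -0.35]], [0, [0, 0, 0], [0, 0, 0]]]}}

```text
clock: 17.45
ee_pos: [0.5519, -0.0086, 0.1262]
eef_rot: [3.126, -0.303, 0.004]
ft_force: [-0.2, -0.0, 4.2]
width: 0.107
grip_force: 51.6
```

{"fn": "play_rows", "kwargs": {"series": [[0, [0, 0, 0], [0, 0, -0.35]], [0, [0, 0, 0], [0, 0, -0.35]], [0, [0, 0, 0], [0, 0, -0.35]], [0, [0, 0, 0], [0, 0, 0]]]}}

```text
clock: 17.78
ee_pos: [0.5519, -0.0086, 0.1262]
eef_rot: [3.138, -0.141, 0.004]
ft_force: [-0.6, 0.3, 4.9]
width: 0.109
grip_force: 51.7
```

{"fn": "play_rows", "kwargs": {"series": [[0, [0, 0, 0], [0, 0, -0.35]], [0, [0, 0, 0], [0, 0, -0.35]], [0, [0, 0, 0], [0, 0, -0.35]], [0, [0, 0, 0], [0, 0, 0]]]}}

```text
clock: 18.12
ee_pos: [0.5519, -0.0086, 0.1262]
eef_rot: [3.141, 0.024, 0.004]
ft_force: [-0.6, -0.3, 5.0]
width: 0.109
grip_force: 51.7
```

{"fn": "play_rows", "kwargs": {"series": [[0, [0, 0, 0], [0, 0, -0.35]], [0, [0, 0, 0], [0, 0, -0.35]], [0, [0, 0, 0], [0, 0, -0.35]], [0, [0, 0, 0], [0, 0, 0]]]}}

```text
clock: 18.45
ee_pos: [0.5519, -0.0086, 0.1261]
eef_rot: [3.135, 0.188, 0.003]
ft_force: [0.3, -0.3, 5.6]
width: 0.112
grip_force: 51.7
```

{"fn": "play_rows", "kwargs": {"series": [[0, [0, 0, 0], [0, 0, -0.35]], [0, [0, 0, 0], [0, 0, -0.35]], [0, [0, 0, 0], [0, 0, -0.35]], [0, [0, 0, 0], [0, 0, 0]]]}}

```text
clock: 18.78
ee_pos: [0.5519, -0.0086, 0.1261]
eef_rot: [3.121, 0.352, 0.003]
ft_force: [-0.1, 0.2, 4.8]
width: 0.106
grip_force: 51.6
```

{"fn": "play_rows", "kwargs": {"series": [[0, [0, 0, 0], [0, 0, -0.35]], [0, [0, 0, 0], [0, 0, -0.35]], [0, [0, 0, 0], [0, 0, -0.35]], [0, [0, 0, 0], [0, 0, 0]]]}}

```text
clock: 19.12
ee_pos: [0.5518, -0.0086, 0.1261]
eef_rot: [3.098, 0.514, 0.003]
ft_force: [-0.1, -0.1, 5.5]
width: 0.109
grip_force: 51.6
```

{"fn": "play_rows", "kwargs": {"series": [[0, [0, 0, 0], [0, 0, -0.35]], [0, [0, 0, 0], [0, 0, -0.35]], [0, [0, 0, 0], [0, 0, -0.35]], [0, [0, 0, 0], [0, 0, 0]]]}}

```text
clock: 19.45
ee_pos: [0.5518, -0.0086, 0.126]
eef_rot: [3.067, 0.676, 0.003]
ft_force: [0.3, 0.6, 4.8]
width: 0.109
grip_force: 51.6
```

{"fn": "play_rows", "kwargs": {"series": [[0, [0, 0, 0], [0, 0, -0.35]], [0, [0, 0, 0], [0, 0, -0.35]], [0, [0, 0, 0], [0, 0, -0.35]], [0, [0, 0, 0], [0, 0, 0]]]}}

```text
clock: 19.78
ee_pos: [0.5517, -0.0086, 0.1259]
eef_rot: [3.027, 0.835, 0.002]
ft_force: [-0.2, -0.0, 3.0]
width: 0.108
grip_force: 51.5
```

{"fn": "play_rows", "kwargs": {"series": [[0, [0, 0, 0.02], [0, 0, 0]], [0, [0, 0, 0], [0, 0, -0.2]], [0, [0, 0, 0], [0, 0, 0]]]}}

```text
clock: 20.03
ee_pos: [0.5518, -0.0086, 0.1256]
eef_rot: [3.019, 0.864, 0.002]
ft_force: [0.2, -0.2, 5.6]
width: 0.112
grip_force: 51.8
```

{"fn": "play_rows", "kwargs": {"series": [[0, [0, 0, 0], [0, 0, -0.3]], [0, [0, 0, 0], [0, 0, -0.3]], [0, [0, 0, 0], [0, 0, 0]]]}}

```text
clock: 20.28
ee_pos: [0.5517, -0.0086, 0.1255]
eef_rot: [2.991, 0.956, 0.002]
ft_force: [0.9, 0.1, 3.4]
width: 0.109
grip_force: 51.3
```

{"fn": "play_rows", "kwargs": {"series": [[0, [0, 0, 0.03], [0, 0, 0]], [0, [0, 0, 0], [0, 0, -0.2]], [0, [0, 0, 0], [0, 0, 0]]]}}

```text
clock: 20.53
ee_pos: [0.5517, -0.0087, 0.1248]
eef_rot: [2.981, 0.988, 0.002]
ft_force: [1.6, -0.2, -0.4]
width: 0.109
grip_force: 50.9
```

{"fn": "play_rows", "kwargs": {"series": [[0, [0, 0, 0], [0, 0, -0.3]], [0, [0, 0, 0], [0, 0, -0.3]], [0, [0, 0, 0], [0, 0, 0]]]}}

```text
clock: 20.78
ee_pos: [0.5515, -0.0086, 0.1248]
eef_rot: [2.95, 1.078, 0.001]
ft_force: [-0.0, -0.1, -0.5]
width: 0.111
grip_force: 50.8
```

The force went to zero below the plug face, so the blade has dropped into the slot. I'll lower it gently.

{"fn": "play_rows", "kwargs": {"series": [[0, [0, 0, 0], [0, 0, 0.25]], [0, [0, 0, 0.07], [0, 0, 0]], [0, [0, 0, 0.07], [0, 0, 0]], [0, [0, 0, 0], [0, 0, 0]]]}}

```text
clock: 21.12
ee_pos: [0.5517, -0.0087, 0.1218]
eef_rot: [2.963, 1.039, 0.002]
ft_force: [0.3, -1.7, -1.0]
width: 0.105
grip_force: 50.8
```

{"fn": "play_rows", "kwargs": {"series": [[0, [0, 0, 0.12], [0, 0, 0]], [0, [0, 0, 0.12], [0, 0, 0]], [0, [0, 0, 0.12], [0, 0, 0]], [0, [0, 0, 0], [0, 0, 0]]]}}

```text
clock: 21.45
ee_pos: [0.5516, -0.0087, 0.1144]
eef_rot: [2.963, 1.04, 0.001]
ft_force: [1.5, -1.0, -1.8]
width: 0.107
grip_force: 50.7
```

{"fn": "play_rows", "kwargs": {"series": [[0, [0, 0, 0.1], [0, 0, 0]], [0, [0, 0, 0.1], [0, 0, 0]], [0, [0, 0, 0.06], [0, 0, 0]], [0, [0, 0, 0], [0, 0, 0]]]}}

```text
clock: 21.78
ee_pos: [0.5517, -0.0087, 0.1095]
eef_rot: [2.963, 1.04, 0.002]
ft_force: [0.5, -2.2, -0.8]
width: 0.107
grip_force: 50.7
```

{"fn": "play_rows", "kwargs": {"series": [[0, [0, 0, 0.06], [0, 0, 0]], [0, [0, 0, 0.06], [0, 0, 0]], [0, [0, 0, 0], [0, 0, 0]]]}}

```text
clock: 22.03
ee_pos: [0.5518, -0.0087, 0.1073]
eef_rot: [2.963, 1.039, 0.002]
ft_force: [-0.7, -1.2, 2.9]
width: 0.108
grip_force: 51.3
```

{"fn": "play_rows", "kwargs": {"series": [[0, [0, 0, 0.05], [0, 0, 0]], [0, [0, 0, 0], [0, 0, 0.5]], [0, [0, 0, 0], [0, 0, 0.5]], [0, [0, 0, 0], [0, 0, 0.5]], [0, [0, 0, 0], [0, 0, 0]]]}}

```text
clock: 22.45
ee_pos: [0.5518, -0.0087, 0.1065]
eef_rot: [3.034, 0.811, 0.003]
ft_force: [0.1, -1.2, 2.7]
width: 0.109
grip_force: 51.5
```

{"fn": "play_rows", "kwargs": {"series": [[0, [0, 0, 0], [0, 0, 0.6]], [0, [0, 0, 0], [0, 0, 0.6]], [0, [0, 0, 0], [0, 0, 0.6]], [0, [0, 0, 0], [0, 0, 0.6]], [0, [0, 0, 0], [0, 0, 0]]]}}

```text
clock: 22.87
ee_pos: [0.5518, -0.0088, 0.1065]
eef_rot: [3.109, 0.444, 0.003]
ft_force: [0.4, -2.1, 4.6]
width: 0.111
grip_force: 51.6
```

```bash
python3 go.py .5517 -.0087 .1065 -41; python3 -c "
from station import manip;print(manip.sense()['wrist_torque'])"
```

```text
shift units [-0. -0. -0.] turn units [ 0.01 -0.02  9.99] pos [ 0.5518 -0.0088  0.1065] F [ 0.4 -2.1  4.6] t 22.8667 q6 1.1644131354817469
[-0.30838784 -0.08009542  0.03573447]
```

{"fn": "play_rows", "kwargs": {"series": [[0, [0, 0, 0.03], [0, 0, 0.6]], [0, [0, 0, 0], [0, 0, 0.6]], [0, [0, 0, 0], [0, 0, 0.6]], [0, [0, 0, 0], [0, 0, 0.6]], [0, [0, 0, 0], [0, 0, 0]]]}}

```text
clock: 23.28
ee_pos: [0.552, -0.0088, 0.1062]
eef_rot: [3.14, 0.07, 0.004]
ft_force: [-1.9, -1.6, 11.2]
width: 0.113
grip_force: 52.5
```

{"fn": "play_rows", "kwargs": {"series": [[0, [0, 0, 0], [0, 0, 0.6]], [0, [0, 0, 0], [0, 0, 0.6]], [0, [0, 0, 0], [0, 0, 0.6]], [0, [0, 0, 0], [0, 0, 0.6]], [0, [0, 0, 0], [0, 0, 0]]]}}

```text
clock: 23.7
ee_pos: [0.552, -0.0088, 0.1062]
eef_rot: [3.126, -0.307, 0.004]
ft_force: [-1.3, -2.0, 10.5]
width: 0.11
grip_force: 52.5
```

{"fn": "play_rows", "kwargs": {"series": [[0, [0, 0, 0], [0, 0, 0.6]], [0, [0, 0, 0], [0, 0, 0.6]], [0, [0, 0, 0], [0, 0, 0.6]], [0, [0, 0, 0], [0, 0, 0.6]], [0, [0, 0, 0], [0, 0, 0]]]}}

```text
clock: 24.12
ee_pos: [0.552, -0.0089, 0.1062]
eef_rot: [3.067, -0.679, 0.004]
ft_force: [-1.5, -1.9, 10.5]
width: 0.11
grip_force: 52.5
```

{"fn": "play_rows", "kwargs": {"series": [[0, [0, 0, 0], [0, 0, 0.6]], [0, [0, 0, 0], [0, 0, 0.6]], [0, [0, 0, 0], [0, 0, 0.6]], [0, [0, 0, 0], [0, 0, 0.5]], [0, [0, 0, 0], [0, 0, 0]]]}}

```text
clock: 24.53
ee_pos: [0.5519, -0.0089, 0.1062]
eef_rot: [2.969, -1.025, 0.004]
ft_force: [-1.4, -3.1, 10.1]
width: 0.11
grip_force: 52.5
```

```bash
python3 go.py .5517 -.0087 .1065 -41
cat > chk.py <<'E'
import sys; from h import *
a=[]
for c in("scene","side"):
    s=manip.snapshot(c); a.append(s["img"][170:330,230:430,::-1])
    P=cloud(s); m=(abs(P[...,2]-.05)<.03)&(P[...,0]<.5)&(P[...,0]>.41)&(abs(P[...,1]+.018)<.06)
    if m.sum(): print(c,m.sum(),"front x",np.round(np.percentile(P[m][:,0],[5,50,95]),3))
print("wt",manip.sense()["wrist_torque"])
cv2.imwrite("pics/"+sys.argv[1],cv2.resize(np.hstack(a),(800,320)))
E
python3 chk.py d1.png
```

```text
shift units [-0.01 -0.   -0.01] turn units [-0.   -0.03  0.51] pos [ 0.5519 -0.0089  0.1062] F [-1.4 -3.1 10.1] t 24.5333 q6 2.112898751422784
scene 76 front x [0.442 0.453 0.466]
side 1030 front x [0.437 0.457 0.492]
wt [-0.46796883  0.29104761  0.00449718]
```

View pics/d1.png

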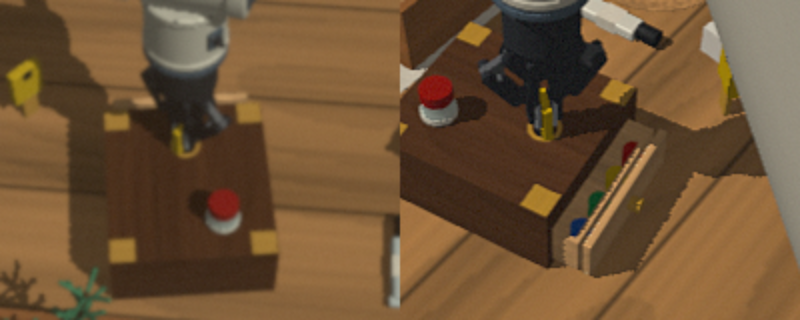

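The side view shows the drawer sprung out at about (610,220) and the key in the lock at (545,115). I'll relax the push, let go and withdraw.

{"fn": "play_rows", "kwargs": {"series": [[0, [0, 0, -0.05], [0, 0, 0]], [0, [0, 0, 0], [0, 0, 0]]]}}

```text
clock: 24.8
ee_pos: [0.5519, -0.0088, 0.107]
eef_rot: [2.97, -1.021, 0.004]
ft_force: [-0.0, -2.6, 5.0]
width: 0.109
grip_force: 51.6
```

{"fn": "play_rows", "kwargs": {"series": [[0.2, [0, 0, 0], [0, 0, 0]], [0.3, [0, 0, 0], [0, 0, 0]], [0.4, [0, 0, 0], [0, 0, 0]], [0.45, [0, 0, 0], [0, 0, 0]], [0.45, [0, 0, 0], [0, 0, 0]]]}}

```text
clock: 25.22
ee_pos: [0.5517, -0.0086, 0.1067]
eef_rot: [2.969, -1.025, 0.003]
ft_force: [-0.0, 1.1, 0.9]
width: 0.447
grip_force: 0.0
```

{"fn": "play_rows", "kwargs": {"series": [[0.45, [0, 0, -0.4], [0, 0, 0]], [0.45, [0, 0, -0.8], [0, 0, 0]], [0.45, [0, 0, -0.9], [0, 0, 0]], [0.45, [0, 0, -0.9], [0, 0, 0]], [0.45, [0, 0, -0.9], [0, 0, 0]]]}}

```text
clock: 25.63
ee_pos: [0.5515, -0.0086, 0.1862]
eef_rot: [2.969, -1.026, 0.003]
ft_force: [0.1, 0.4, -0.4]
width: 0.45
grip_force: 0.0
```

{"fn": "play_rows", "kwargs": {"series": [[0.45, [0, 0, -0.9], [0, 0, 0]], [0.45, [0, 0, -0.9], [0, 0, 0]], [0.45, [0, 0, -0.5], [0, 0, 0]], [0.45, [0, 0, 0], [0, 0, 0]], [0.45, [0, 0, 0], [0, 0, 0]]]}}

```text
clock: 26.05
ee_pos: [0.5515, -0.0086, 0.2308]
eef_rot: [2.969, -1.026, 0.004]
ft_force: [-0.0, 0.1, -0.6]
width: 0.447
grip_force: 0.0
```

```bash
python3 chk.py d2.png
python3 - <<'E'
from h import *
for c in("scene","side"):
    s=manip.snapshot(c);P=cloud(s);hsv=cv2.cvtColor(s["img"],cv2.COLOR_RGB2HSV).astype(int)
    m=(hsv[...,0]>20)&(hsv[...,0]<34)&(hsv[...,1]>150)&(np.hypot(P[...,0]-.551,P[...,1]+.009)<.03)&(P[...,2]>.104)&(P[...,2]<.17); q=P[m]
    print(c,len(q),np.round(np.percentile(q[:,2],[2,98]),4),cv2.minAreaRect((q[:,:2]*1000).astype(np.float32)))
E
```

```text
scene 265 front x [0.442 0.452 0.463]
side 1027 front x [0.437 0.457 0.492]
wt [ 0.01688052 -0.08258323  0.03064796]
scene 160 [0.1053 0.1478] ((550.4286499023438, -9.385892868041992), (13.018442153930664, 41.14439010620117), 52.119659423828125)
side 158 [0.1051 0.1425] ((550.3643798828125, -10.421698570251465), (9.723428726196289, 38.793216705322266), 54.2254753112793)
```

View pics/d2.png

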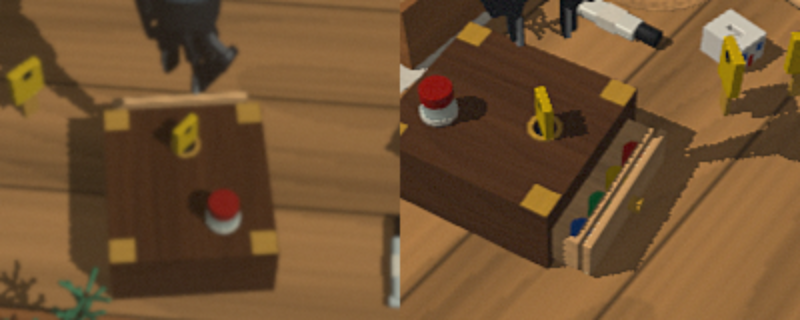

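The key stands seated in the lock at (545,115), with its top about 142 mm up. The drawer is out and the gripper is clear.

```bash
python3 -c "
from station import manip;print(manip.sign_off())"
```

```text
the job is handed in; nothing more can be done
None
```

I turned the yellow-handled key clockwise in the lock until the drawer sprang out, then left it seated there and handed the job in at about 26 s of the 72 s; the highest force I saw while pressing was about 17 N, and I saw nothing else moved.

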